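Cock the basket's keeper arm, load the pacifier pod, trip the trigger

TASK

Draw the sprung keeper arm of the rack's side basket back gently until its catch holds it by itself, easing off as soon as you feel it come up against its end bumper rather than hauling on it. Then stand the pacifier pod upright in the basket's seat, let go of it, and press the round trigger on top of the hub so that the arm springs shut and holds the pod against the fence. Do not disturb the two bottles or the saucer with its nipple.

Things in the scene. Friction and masses are not known exactly. Their poses are not given: they have to be found in the camera images.
- dock: Fixed stainless side basket with its wire rack. Origin on the counter under the centre of the round hub, z up. Tray 10 mm thick: x -60 to +80, y -60 to +175 mm. On it at the origin the grey hub, 84 mm across, top 56 mm above the counter. The rack, 320 mm tall, stands at x -90 to +110, y -130 to -310 mm. A catch inside the hub holds the arm once drawn back far enough; the trigger frees it.
- keeper (a joint): Angle (rad) of the sprung keeper arm about the hub's vertical axis. 0: shut, arm along the dock's +y. It grows counter-clockwise from above, the end swinging to the dock's -x. The catch engages at an angle that differs from unit to unit, 0.83 to 1.17, and cannot be seen. Let go after that, the arm falls back to about 0.04 under this angle and stays; let go earlier, it swings shut within a second.
- knob (a point): Centre of the top of the upright steel post at the arm's end: 16 mm across, 38 to 88 mm above the counter, 150 mm from the hub's axis. The arm below it is a bar 12 mm wide, 22 to 38 mm above the counter. The spring pulls it shut with 2 N here at 0, 6 N at 1.0 rad. The catch adds a faint lump of under 1 N some 0.4 to 0.6 rad before it engages; engaging is hardly felt.
- bumper: Small rubber end bumper inside the hub, unseen; fixed; origin on the hub's axis at the counter. Only the arm's inner lug touches it, about 0.055 rad (8 mm at the knob) past the catching angle, wherever that is: the pull at the knob then rises by about 2 N per mm. The force on the bumper is 4.4 times the extra pull at the knob.
- pad: Thin rubber pad, 50 mm long, on the side of the keeper arm that faces the seat, 75 to 125 mm from the hub's axis, 22 to 38 mm above the counter. Origin on the hub's axis at counter height; turns with the arm, whose length is its y axis; its pressing face is at x = +9 mm.
- seat (a point): Point on the tray's top (10 mm above the counter) where the centre of the pod's underside is to be set, about 105 mm from the hub's axis; axes as the dock's. 4 mm beyond the standing pod, towards the dock's +x turned 0.3 rad towards +y, is a low wire fence with two posts, top 36 mm above the counter. The arm springing shut pushes the pod into it and stops at about 0.3 rad.
- trigger_top (a point): Fixed point at the centre of the top of the round steel trigger button when it is up: on the hub's axis, 70 mm above the counter, 24 mm across. It is pressed straight down: travel 10 mm, the catch lets go after about 5 to 6 mm, at about 5 to 8 N; it springs back up.
- pod: White snap-lid pacifier pod, a round upright canister 56 mm across and 60 mm tall with a slightly domed lid and a small clasp, 50 to 110 g, standing loose on the counter. Origin at the centre of its underside, z up.
- bottle1: Bystander: polypropylene feeding bottle, 62 mm across, 150 mm tall. Origin under its centre.
- bottle2: Bystander: a second bottle like it.
- saucer: Bystander: white ceramic saucer, 120 mm across, 18 mm high. Origin under its centre.
- nipple: Bystander: beige nipple, 42 mm across, 36 mm tall, standing on the saucer. Origin under its centre.
There are look-alikes about, which are no part of the job. There is more than one size of the pod; the one meant has the size given above.

How it is judged:
By the outcome, as a careful person would: the job done as asked, in the order asked, and still so for the second after the job is handed in, with the robot touching nothing.
It also fails if it takes over 72 s, if anything falls off the work surface, if the arm or the gripper's body presses on something with over 40 N, if the wrist force passes 120 N, or if a joint passes its speed limit or range.

ROBOT

A 6-joint arm with a two-finger parallel gripper is mounted at the origin on the work surface. World frame = base frame: x ahead of the robot, y to its left, z up, the work surface at z = 0. Lengths are in m, angles in rad, forces in N, time in s.
With the tool pointing down it reaches from about 0.4 to 0.825 m from the base axis. Payload 7 kg.
Tool frame: the origin (TCP) lies at the very end of the fingers, on their centre line; the grasp point (between the pads) lies 19 mm behind it; z points along the fingers, y is the line along which they close (so a half turn about z gives the same grasp; the last joint's range is limited). The gripper opens to 88 mm and grips with 3 to 60 N. Pads are 19 mm wide; open, the fingers measure 130 mm over their backs; the gripper's body (78 mm by 193 mm) begins 47 mm behind the grasp point.
Start: joints at [-0.939, 0.359, 0.012, 0, -1.224, -0.288], TCP at [0.227, -0.635, 0.227] pointing down, gripper open.
Joint ranges: [-3.07, 3.07], [-1.43, 2.12], [-1.02, 1.25], [-3.03, 1.67], [-3.05, -0], [-3.03, 3.03]. Speed limits (rad/s): [2.39, 2.39, 3.01, 3.14, 3.14, 3.14].

INTERFACE

Orientations are given as a unit quaternion [x, y, z, w].
In Python, from cell import robot gives the robot as it stands.
- The arm moves only by the tool carry_out, never from a script. Its argument "moves" is one flat list of numbers, 7 for each row, row after row: the opening, from 0 (shut) to 1 (fully open), then the shift along the tool's x, y, z in cm, then the turn, a rotation vector about the tool's x, y, z in rad. A call has 1 to 12 rows; each row shifts and turns the commanded pose from where the row before left it, along the tool's axes as they then stand; what a row does not reach is not made up. A row lasts 1/8 s, in which the tool goes at most 62.5 mm and 10.7 degrees, less where a joint would pass 70% of its speed; a pose out of reach is approached as far as the arm can. A call with a gripper value outside its range is refused whole. The fingers move at their own pace and stop on an object; "force" is the grip in N (left out, the last holds). Time passes only in rows, so rows that do not move let the fingers close. It gives the time, the measured TCP pose, the force, the opening and the grip force at its end, in the units of the state.
- robot.get_obs(): the state, without advancing time (a new reading comes with each control period).
- robot.snapshot(name): name is "side" or "top" or "wrist"; returns a dict with "color" (384x512x3 uint8, red, green, blue), "fovy" (degrees; the focal length in pixels is half the picture's height over the tangent of half this angle, whatever the lens; pixels are square), "cx", "cy" (the principal point, pixels), "world_from_camera" (4x4, takes a point from camera to world coordinates). Camera axes: x right, y down, z forward; pixel columns grow to the right and rows downward; lengths in m; the calibration is good to about 2 mm. The wrist camera is an equidistant fisheye: a pixel r from the principal point sees the ray r / f radians off the axis. A picture is of the moment at which its call begins. There is no depth.
- robot.sign_off(): hands the job in; it is judged then, once.
The state is a dict: "t": time; "joints": joint angles; "qd": joint speeds; "joint_efforts": joint torques, N m; "tcp_pos": TCP position; "tool_rot": TCP orientation; "force": force on the tool from outside, world axes, zero at the start; "moment": the same for the moment, N m; "opening": finger opening in m; "gripper_force": force on a finger pad.
Only numpy, scipy, OpenCV 4.12 (cv2) and the standard library are available. Lean on these libraries where they do the work, as an engineer would, in place of code of your own. Each camera call takes 0.05 s, during which the arm holds its last target. There are 200 camera calls.

## Working session

There is one attempt and no reset: what is moved stays moved. The work goes in short steps, Python scripts to look and compute and a tool call to move; the robot and the scene stay as the last step left them, time stands still between calls to the robot, and variables do not carry over. Pictures are saved under pics/ and viewed, at most 10 in all, crops included, and the job is handed in when it is done.

Besides the shell and the picture viewer there is one more tool, called after "Emit:" by a JSON object that holds its "method" and its "body", one argument or row to a line. carry_out: Moves the arm, as the interface text tells. Its arguments: {"type":"object","properties":{"moves":{"type":"array","items":{"type":"number"}},"force":{"type":"number"}},"required":["moves"]}

```bash
mkdir -p pics; ls; cat > h.py <<'E'
import numpy as np, cv2, json, os
from cell import robot
from scipy.spatial.transform import Rotation as R
def snap(n,f):
    s=robot.snapshot(n); cv2.imwrite(f'pics/{f}.png',s['color'][:,:,::-1]); 
    np.savez(f'pics/{f}.npz',T=s['world_from_camera'],k=[s['fovy'],s['cx'],s['cy']],n=n); return s
def ray(f,u,v):
    d=np.load(f'pics/{f}.npz'); T=d['T']; fy,cx,cy=d['k']; fl=192/np.tan(np.radians(fy)/2)
    x,y=u-cx,v-cy
    if str(d['n'])=='wrist':
        r=np.hypot(x,y)+1e-9; a=r/fl; c=np.array([x/r*np.sin(a),y/r*np.sin(a),np.cos(a)])
    else: c=np.array([x/fl,y/fl,1])
    return T[:3,3],T[:3,:3]@c
def atz(f,u,v,z):
    o,d=ray(f,u,v); return (o+d*(z-o[2])/d[2]).round(4)
def pix(f,p):
    d=np.load(f'pics/{f}.npz'); T=d['T']; fy,cx,cy=d['k']; fl=192/np.tan(np.radians(fy)/2)
    c=T[:3,:3].T@(np.array(p)-T[:3,3])
    if str(d['n'])=='wrist':
        h=np.hypot(c[0],c[1]); a=np.arctan2(h,c[2]); return (cx+fl*a*c[0]/h,cy+fl*a*c[1]/h)
    return (cx+fl*c[0]/c[2],cy+fl*c[1]/c[2])
E
python3 - <<'E'
from h import *
for n in ['top','side','wrist']: s=snap(n,n+'0'); print(n,s['fovy'],s['cx'],s['cy'],s['world_from_camera'].round(3).tolist())
for n in ['top0','side0','wrist0']:
    a=cv2.imread(f'pics/{n}.png'); cv2.imwrite(f'pics/{n}b.png',cv2.resize(a,(800,600),interpolation=cv2.INTER_CUBIC))
o=robot.get_obs(); print(o)
E
```

```text
pics
top 54.42001284928764 253.06362751803795 196.4668481128197 [[-0.015, -0.995, 0.094, 0.499], [-1.0, 0.016, 0.006, 0.159], [-0.007, -0.094, -0.996, 0.992], [0.0, 0.0, 0.0, 1.0]]
side 50.82130918358258 253.4741215466158 184.3501138691469 [[-0.969, -0.169, 0.178, 0.396], [-0.245, 0.696, -0.675, 0.768], [-0.01, -0.698, -0.716, 0.742], [0.0, 0.0, 0.0, 1.0]]
wrist 65.70646984690485 252.90955867889232 193.59606360760085 [[-0.337, 0.9, 0.276, 0.152], [0.942, 0.322, 0.101, -0.662], [0.002, 0.293, -0.956, 0.386], [0.0, 0.0, 0.0, 1.0]]
{'t': 0.15, 'joints': array([-9.38900804e-01,  3.59231872e-01,  1.12857352e-02, -2.34663289e-04,
       -1.22411495e+00, -2.88098157e-01]), 'qd': array([-0.00028405, -0.00205385,  0.00151455,  0.00214246,  0.00015804,
        0.00083544]), 'joint_efforts': array([-3.50226517e-03, -5.83273852e+01,  2.93291795e+01,  7.00117663e+00,
        8.82713852e-03, -9.98182145e-05]), 'tcp_pos': array([ 0.22736329, -0.63516808,  0.22584251]), 'tool_rot': array([-1.71013972e-01,  9.85268394e-01,  6.15625315e-04, -1.81884290e-04]), 'force': array([ 0.13590552, -0.28087382, -0.20594988]), 'moment': array([-0.02696563,  0.00294656,  0.0113571 ]), 'gripper_force': 0.0, 'opening': 0.08780821240860966}
```

View pics/top0b.png

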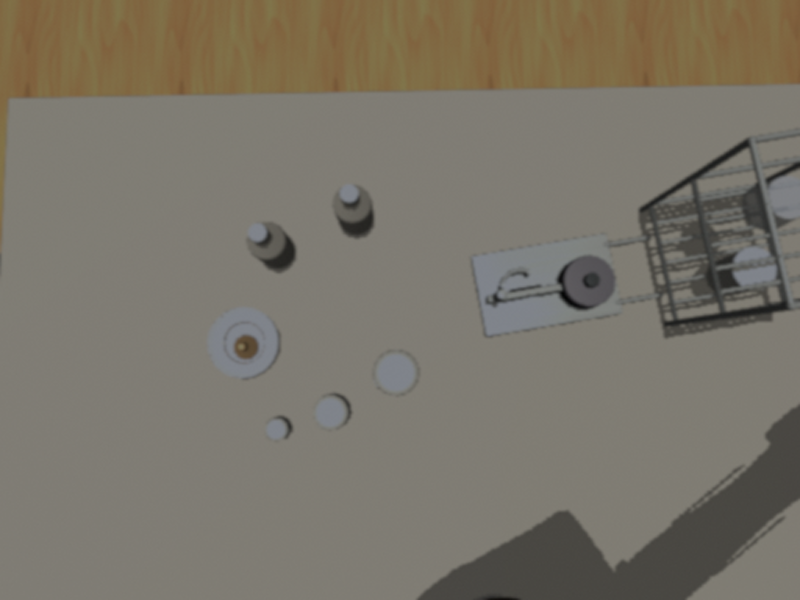

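View pics/side0b.png

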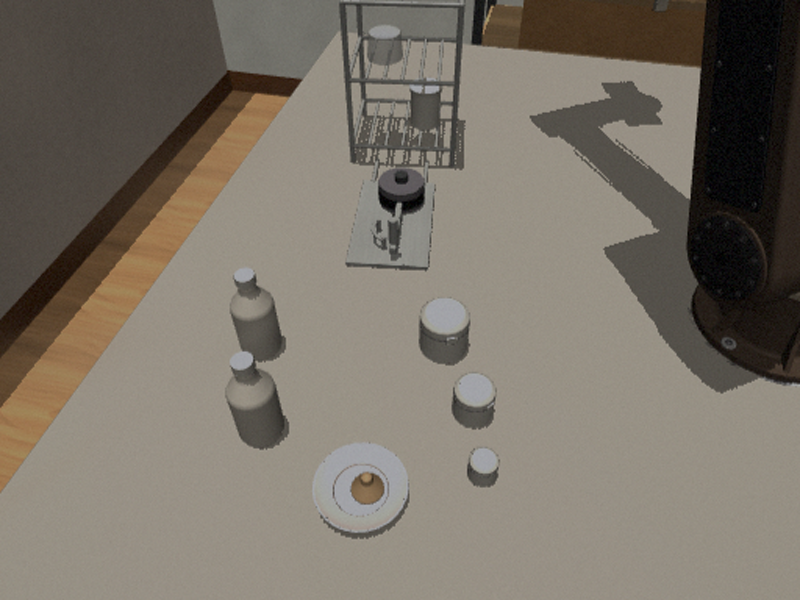

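Top view: hub trigger is near (592,281) and the knob near (492,299). The three pods are at (396,372), (332,411) and (277,428). The fence is up-image (world +x), and the bottles and saucer lie to the left. Next I'll take an enlarged crop.

```bash
python3 - <<'E'
from h import *
a=cv2.imread('pics/top0.png')
c1=cv2.resize(a[145:220,300:400],(800,600),interpolation=cv2.INTER_CUBIC)
cv2.imwrite('pics/crop1.png',cv2.convertScaleAbs(c1,alpha=1.4))
s=1/1.5625
print('trig',atz('top0',592*s,281*s,.07),'side',atz('side0',402*s,176*s,.07))
for n,uv,suv in [('A',(396,372),(445,313)),('B',(332,411),(474,387)),('C',(277,428),(483,457))]:
    for z in (.04,.06,.075): print(n,z,atz('top0',uv[0]*s,uv[1]*s,z),atz('side0',suv[0]*s,suv[1]*s,z))
# diameters
g=cv2.cvtColor(a,cv2.COLOR_BGR2GRAY); 
for n,uv in [('A',(396,372)),('B',(332,411)),('C',(277,428))]:
    x,y=int(uv[0]*s),int(uv[1]*s); p=g[y-20:y+20,x-20:x+20]; m=(p>(int(g[y,x])+int(np.median(g)))//2).astype(np.uint8)
    k,l,st,ce=cv2.connectedComponentsWithStats(m); i=l[20,20]; print(n,g[y,x],np.median(g),st[i],ce[i]+[x-20,y-20], 'diam60',st[i][2:4]*0.94/(192/np.tan(np.radians(54.42/2))))
E
```

```text
trig [ 0.6227 -0.1487  0.07  ] side [ 0.6215 -0.1392  0.07  ]
A 0.04 [0.4831 0.1651 0.04  ] [0.4867 0.1403 0.04  ]
A 0.06 [0.4834 0.165  0.06  ] [0.4841 0.1582 0.06  ]
A 0.075 [0.4837 0.1649 0.075 ] [0.4821 0.1716 0.075 ]
B 0.04 [0.4221 0.2692 0.04  ] [0.423  0.2623 0.04  ]
B 0.06 [0.4237 0.2669 0.06  ] [0.4223 0.2767 0.06  ]
B 0.075 [0.425  0.2652 0.075 ] [0.4217 0.2875 0.075 ]
C 0.04 [0.3964 0.3579 0.04  ] [0.3954 0.3628 0.04  ]
C 0.06 [0.3985 0.3537 0.06  ] [0.3954 0.3743 0.06  ]
C 0.075 [0.4001 0.3506 0.075 ] [0.3955 0.383  0.075 ]
A 132 124.0 [  9   9  23  23 422] [252.78909953 238.08056872] diam60 [0.05789553 0.05789553]
B 131 124.0 [ 10  12  18  18 253] [210.59683794 263.51778656] diam60 [0.04530954 0.04530954]
C 132 124.0 [14 16 11 12 94] [175.96808511 274.59574468] diam60 [0.02768917 0.03020636]
```

View pics/crop1.png

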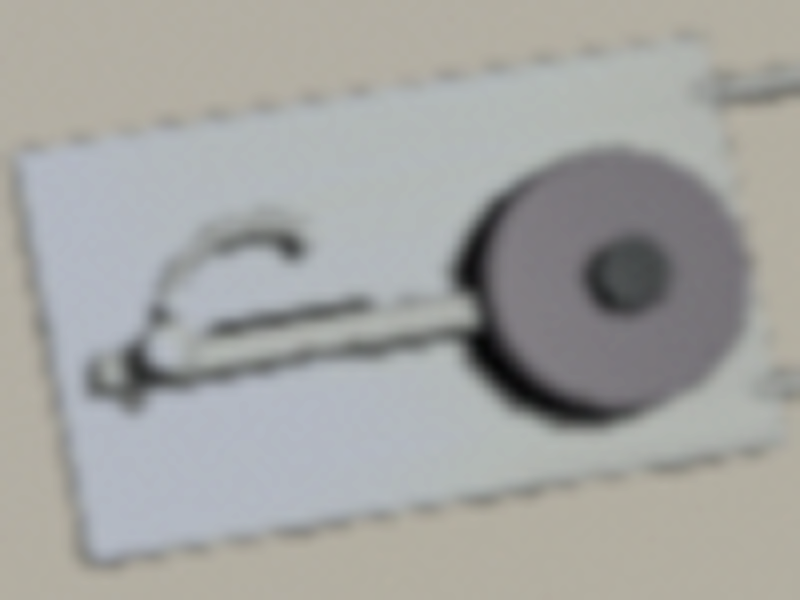

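Pod sizes by width: A is about 70 mm, B about 56 mm and C about 35 mm, so B is the pod. In the crop, the tray corners are (15,155), (700,35), (780,445) and (90,560), and the trigger is at (628,273). Now I'll fit the dock.

```bash
python3 - <<'E'
from h import *
from scipy.optimize import least_squares
pt=lambda u,v:(300+u/8-.44,145+v/8-.44)
D=[((80,175,10),(15,155)),((80,-60,10),(700,37)),((-60,-60,10),(780,445)),((-60,175,10),(90,560)),((0,0,70),(628,273)),((0,0,56),(617,278))]
def w(p,q): c,s=np.cos(p[2]),np.sin(p[2]); q=np.array(q)/1e3; return [p[0]+c*q[0]-s*q[1],p[1]+s*q[0]+c*q[1],q[2]]
r=least_squares(lambda p:np.ravel([np.subtract(pix('top0',w(p,q)),pt(*uv)) for q,uv in D]),[.62,-.15,0.1],loss='soft_l1')
p=r.x; print(p,r.fun.reshape(-1,2).round(2)); np.save('dock.npy',p)
for q in [(0,150,88),(0,150,38)]: u=pix('top0',w(p,q)); print('knob',w(p,q),(np.array(u)+.44-[300,145])*8)
print('side trig',np.array(pix('side0',w(p,(0,0,70))))*1.5625,'knob',np.array(pix('side0',w(p,(0,150,88))))*1.5625)
f=.3;n=np.array([np.cos(f),np.sin(f)]);t=np.array([-np.sin(f),np.cos(f)])
print('fence px: see crop arc', [atz('top0',*pt(u,v),.036).tolist() for u,v in [(290,235),(240,215),(180,260),(160,310)]])
c,s=np.cos(p[2]),np.sin(p[2]);
for u,v in [(290,235),(240,212),(180,260),(157,310)]:
    d=atz('top0',*pt(u,v),.036)[:2]-p[:2]; print('dock xy',(np.array([c*d[0]+s*d[1],-s*d[0]+c*d[1]])*1e3).round(1))
E
```

```text
[ 0.6257312  -0.14787417  0.15269414] [[-0.97 -0.55]
 [ 0.25 -0.44]
 [ 0.92  0.17]
 [-0.81  0.73]
 [ 0.43 -0.04]
 [-0.01  0.12]]
knob [np.float64(0.602915978733379), np.float64(0.0003805672836964813), np.float64(0.088)] [165.79456999 346.38275817]
knob [np.float64(0.602915978733379), np.float64(0.0003805672836964813), np.float64(0.038)] [138.98500813 364.54200768]
side trig [400.86002126 172.90025464] knob [392.48876478 218.08715163]
fence px: see crop arc [[0.6444, -0.0499, 0.036], [0.6512, -0.034, 0.036], [0.6368, -0.0142, 0.036], [0.6207, -0.0073, 0.036]]
dock xy [33.4 94. ]
dock xy [ 43.4 108.4]
dock xy [ 31.3 130.4]
dock xy [ 16.6 140.7]
```

```bash
cat >> h.py <<'E'
def head(q=None):
    x=R.from_quat(robot.get_obs()['tool_rot'] if q is None else q).as_matrix()[:,0]; return np.arctan2(x[1],x[0])
def plan(wps,op,start=None,dec=1):
    """wps: (x,y,z,heading,nrows); prints rows (tool pointing down)"""
    o=robot.get_obs(); p=np.array(o['tcp_pos']); h=head()
    if start is not None: p,h=np.array(start[:3]),start[3]
    rows=[]
    for x,y,z,hh,n in wps:
        p0,h0=p.copy(),h
        for k in range(1,n+1):
            t=p0+(np.array([x,y,z])-p0)*k/n; th=h0+(hh-h0)*k/n
            d=(t-p)*100; c,s=np.cos(h),np.sin(h)
            m=np.round([c*d[0]+s*d[1],s*d[0]-c*d[1],-d[2]],dec); a=round(-(th-h),3)
            rows.append([op,*m.tolist(),0,0,a]); 
            p=p+np.array([c*m[0]+s*m[1],s*m[0]-c*m[1],-m[2]])/100; h=h-a
    for i in range(0,len(rows),12): print(','.join(f'{v:g}' for r in rows[i:i+12] for v in r))
    print('end',p.round(4),round(h,4))
E
python3 - <<'E'
from h import *
plan([(.38,-.26,.22,-2.4,8),(.50,-.02,.2,-1.418,8),(.57,-.03,.17,-1.418,2)],1)
E
```

```text
1,-3.4,3.8,0.1,0,0,-0.05,1,-3.5,3.6,0,0,0,-0.049,1,-3.8,3.4,0.1,0,0,-0.05,1,-3.9,3.2,0.1,0,0,-0.05,1,-4,3.1,0.1,0,0,-0.05,1,-4.2,2.8,0,0,0,-0.049,1,-4.4,2.6,0.1,0,0,-0.05,1,-4.4,2.4,0.1,0,0,-0.05,1,-3.1,1.2,0.2,0,0,-0.123,1,-3.3,0.8,0.3,0,0,-0.122,1,-3.3,0.4,0.2,0,0,-0.123,1,-3.4,-0,0.3,0,0,-0.123
1,-3.3,-0.4,0.2,0,0,-0.123,1,-3.3,-0.9,0.3,0,0,-0.122,1,-3.1,-1.2,0.2,0,0,-0.123,1,-2.9,-1.6,0.3,0,0,-0.123,1,1,-3.4,1.5,0,0,0,1,1,-3.3,1.5,0,0,0
end [ 0.5696 -0.03    0.1698] -1.4179
```

Emit:
{"method": "carry_out", "body": {
  "moves": [1, -3.4, 3.8, 0.1, 0, 0, -0.05, 1, -3.5, 3.6, 0, 0, 0, -0.05, 1, -3.8, 3.4, 0.1, 0, 0, -0.05, 1, -3.9, 3.2, 0.1, 0, 0, -0.05, 1, -4, 3.1, 0.1, 0, 0, -0.05, 1, -4.2, 2.8, 0, 0, 0, -0.05, 1, -4.4, 2.6, 0.1, 0, 0, -0.05, 1, -4.4, 2.4, 0.1, 0, 0, -0.05, 1, -3.1, 1.2, 0.2, 0, 0, -0.123, 1, -3.3, 0.8, 0.3, 0, 0, -0.122, 1, -3.3, 0.4, 0.2, 0, 0, -0.123, 1, -3.4, 0, 0.3, 0, 0, -0.123]
}}

```text
t: 1.65
tcp_pos: [0.4396, -0.1387, 0.2106]
tool_rot: [-0.581, 0.814, -0.0, 0.0]
force: [1.0, -0.5, -0.3]
opening: 0.0875
gripper_force: 0.0
```

Emit:
{"method": "carry_out", "body": {
  "moves": [1, -3.3, -0.4, 0.2, 0, 0, -0.123, 1, -3.3, -0.9, 0.3, 0, 0, -0.122, 1, -3.1, -1.2, 0.2, 0, 0, -0.123, 1, -2.9, -1.6, 0.3, 0, 0, -0.123, 0.5, 1, -3.4, 1.5, 0, 0, 0, 0.5, 1, -3.3, 1.5, 0, 0, 0, 0.5, 0, 0, 0, 0, 0, 0, 0.5, 0, 0, 0, 0, 0, 0]
}}

```text
t: 2.65
tcp_pos: [0.5683, -0.0299, 0.1702]
tool_rot: [0.76, -0.65, -0.0, 0.0]
force: [-0.1, 0.5, 0.7]
opening: 0.053
gripper_force: 0.0
```

```bash
python3 - <<'E'
from h import *
snap('wrist','w1'); o=robot.get_obs(); print(o['t'],o['tcp_pos'],head(),o['joints'].round(2),o['force'])
a=cv2.imread('pics/w1.png'); cv2.imwrite('pics/w1b.png',cv2.convertScaleAbs(cv2.resize(a,(800,600),interpolation=cv2.INTER_CUBIC),alpha=1.4))
p=np.load('dock.npy'); c,s=np.cos(p[2]),np.sin(p[2])
for q in [(0,150,88),(0,0,70),(2,105,10)]: print(q,np.array(pix('w1',[p[0]+c*q[0]/1e3-s*q[1]/1e3,p[1]+s*q[0]/1e3+c*q[1]/1e3,q[2]/1e3]))*1.5625)
E
```

```text
2.7 [ 0.56831464 -0.02977702  0.17073326] -1.4159464700224886 [ 0.29  0.23 -0.3  -0.   -1.04 -0.14] [ 0.1488083  -0.68441715  0.10890323]
(0, 150, 88) [325.76008321 351.95494372]
(0, 0, 70) [323.90179193  84.07340721]
(2, 105, 10) [336.0046233  248.78172582]
```

View pics/w1b.png

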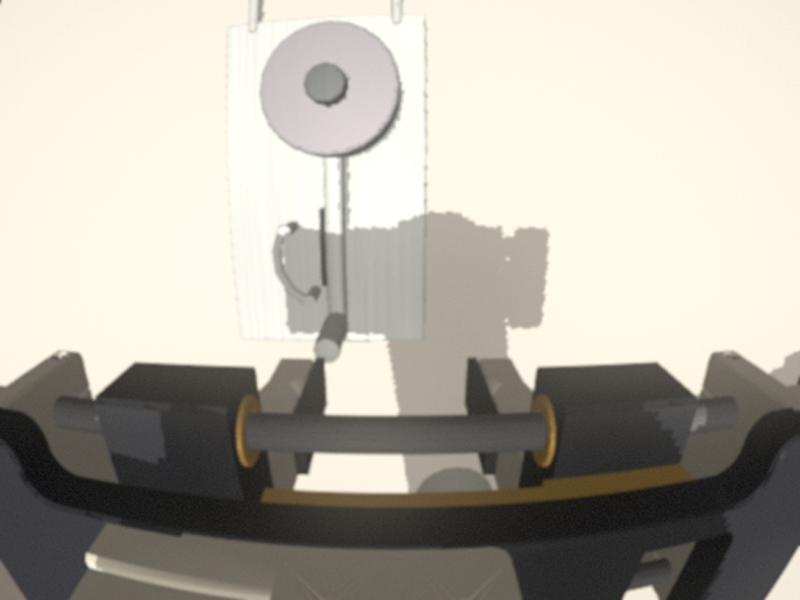

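Dock fit confirmed: trigger at (325,83) and knob at (326,350), both within 2 px of prediction. Fence posts are at (288,230) and (315,293).

```bash
python3 - <<'E'
from h import *
p=np.load('dock.npy'); c,s=np.cos(p[2]),np.sin(p[2])
for u,v in [(288,230),(315,293),(277,262)]:
    d=atz('w1',u/1.5625,v/1.5625,.036)[:2]-p[:2]; print((np.array([c*d[0]+s*d[1],-s*d[0]+c*d[1]])*1e3).round(1))
plan([(.603,.0004,.16,-1.418,2),(.603,.0004,.048,-1.418,4)],.5)
E
```

```text
[29.9 87.4]
[ 13.7 129.9]
[ 38.5 108.6]
0.5,-1.2,-1.9,0.5,0,0,0.001,0.5,-1.2,-2,0.6,0,0,0.001,0.5,-0,0,2.8,0,0,0,0.5,-0,0,2.8,0,0,0,0.5,-0,0,2.8,0,0,0,0.5,-0,0,2.8,0,0,0
end [ 6.032e-01 -1.000e-04  4.770e-02] -1.4179
```

Emit:
{"method": "carry_out", "body": {
  "moves": [0.5, -1.2, -1.9, 0.5, 0, 0, 0, 0.5, -1.2, -2, 0.6, 0, 0, 0, 0.5, 0, 0, 2.8, 0, 0, 0, 0.5, 0, 0, 2.8, 0, 0, 0, 0.5, 0, 0, 2.8, 0, 0, 0, 0.5, 0, 0, 2.8, 0, 0, 0]
}}

```text
t: 3.45
tcp_pos: [0.6044, 0.001, 0.0465]
tool_rot: [0.76, -0.65, 0.0, -0.0]
force: [-0.5, 0.1, -0.5]
opening: 0.0438
gripper_force: 0.0
```

Emit:
{"method": "carry_out", "body": {
  "moves": [0.12, 0, 0, 0, 0, 0, 0, 0.12, 0, 0, 0, 0, 0, 0, 0.12, 0, 0, 0, 0, 0, 0, 0.12, 0, 0, 0, 0, 0, 0],
  "force": 20
}}

```text
t: 3.95
tcp_pos: [0.6037, 0.0003, 0.0488]
tool_rot: [0.76, -0.65, 0.0, -0.0]
force: [-2.7, 1.4, 4.4]
opening: 0.0155
gripper_force: 20.0
```

Emit:
{"method": "carry_out", "body": {
  "moves": [0.1, 0.05, 1.2, 0, 0, 0, -0.08, 0.1, 0.05, 1.2, 0, 0, 0, -0.08, 0.1, 0.05, 1.2, 0, 0, 0, -0.08, 0.1, 0.05, 1.2, 0, 0, 0, -0.08]
}}

```text
t: 4.45
tcp_pos: [0.5595, -0.0138, 0.0488]
tool_rot: [0.854, -0.52, 0.001, -0.002]
force: [1.1, 5.0, 1.2]
opening: 0.0156
gripper_force: 20.0
```

Emit:
{"method": "carry_out", "body": {
  "moves": [0.1, 0.05, 1.2, 0, 0, 0, -0.08, 0.1, 0.05, 1.2, 0, 0, 0, -0.08, 0.1, 0.05, 1.2, 0, 0, 0, -0.08, 0.1, 0.05, 1.2, 0, 0, 0, -0.08, 0.1, 0.05, 1.2, 0, 0, 0, -0.08, 0.1, 0, 0, 0, 0, 0, 0, 0.1, 0, 0, 0, 0, 0, 0]
}}

```text
t: 5.32
tcp_pos: [0.5121, -0.0509, 0.0488]
tool_rot: [0.94, -0.341, 0.001, -0.001]
force: [-4.4, 10.6, 7.4]
opening: 0.0153
gripper_force: 20.0
```

```bash
cat > st.py <<'E'
from h import *
o=robot.get_obs(); p=np.load('dock.npy'); d=o['tcp_pos'][:2]-p[:2]; th=np.arctan2(d[1],d[0])-np.pi/2-p[2]
t=np.array([-np.sin(th+p[2]+np.pi/2),np.cos(th+p[2]+np.pi/2)]); rr=d/np.hypot(*d)
print('t %.2f th %.3f r %.4f z %.4f Ft %.2f Fr %.2f Fz %.2f head-err %.3f'%(o['t'],th,np.hypot(*d),o['tcp_pos'][2],o['force'][:2]@t,o['force'][:2]@rr,o['force'][2],head()-(-1.418+th)), o['opening'],o['gripper_force'])
E
python3 st.py
```

```text
t 5.33 th 0.712 r 0.1494 z 0.0488 Ft -5.22 Fr 10.21 Fz 7.38 head-err 0.010 0.015329197710325327 20.00540167093277
```

Emit:
{"method": "carry_out", "body": {
  "moves": [0.1, -0.1, 0, -0.1, 0, 0, 0, 0.1, 0, 0.45, 0, 0, 0, -0.03, 0.1, 0, 0.45, 0, 0, 0, -0.03, 0.1, 0, 0.45, 0, 0, 0, -0.03, 0.1, 0, 0, 0, 0, 0, 0]
}}

```text
t: 5.95
tcp_pos: [0.5039, -0.0613, 0.049]
tool_rot: [0.954, -0.298, 0.001, -0.001]
force: [3.4, 5.1, -6.9]
opening: 0.0152
gripper_force: 20.0
```

```bash
python3 st.py
```

```text
t 5.95 th 0.801 r 0.1495 z 0.0490 Ft -6.19 Fr 0.17 Fz -6.95 head-err 0.012 0.015223647456347328 19.99566078186035
```

Emit:
{"method": "carry_out", "body": {
  "moves": [0.1, 0, 0.3, 0.05, 0, 0, -0.02, 0.1, 0, 0.15, 0, 0, 0, -0.01, 0.1, 0, 0, 0, 0, 0, 0]
}}

```text
t: 6.32
tcp_pos: [0.5012, -0.0651, 0.0488]
tool_rot: [0.959, -0.284, 0.001, -0.001]
force: [1.1, 5.3, -1.8]
opening: 0.0158
gripper_force: 20.0
```

```bash
python3 st.py
```

```text
t 6.33 th 0.831 r 0.1495 z 0.0488 Ft -5.03 Fr 2.06 Fz -1.80 head-err 0.011 0.015824581783740525 19.999893307685852
```

Emit:
{"method": "carry_out", "body": {
  "moves": [0.1, 0, 0.15, 0, 0, 0, -0.01, 0.1, 0, 0.1, 0, 0, 0, -0.007, 0.1, 0, 0, 0, 0, 0, 0]
}}

```text
t: 6.7
tcp_pos: [0.4998, -0.0671, 0.0489]
tool_rot: [0.961, -0.276, 0.001, -0.001]
force: [0.1, 6.6, -1.1]
opening: 0.0154
gripper_force: 20.0
```

```bash
python3 st.py
```

```text
t 6.70 th 0.848 r 0.1495 z 0.0489 Ft -5.59 Fr 3.43 Fz -1.06 head-err 0.011 0.015407657735232592 20.00009536743164
```

Emit:
{"method": "carry_out", "body": {
  "moves": [0.1, 0, 0.15, 0, 0, 0, -0.01, 0.1, 0, 0.1, 0, 0, 0, -0.007, 0.1, 0, 0, 0, 0, 0, 0]
}}

```text
t: 7.08
tcp_pos: [0.4985, -0.0692, 0.0489]
tool_rot: [0.964, -0.268, 0.001, -0.001]
force: [1.2, 5.3, -1.3]
opening: 0.0155
gripper_force: 20.0
```

```bash
python3 st.py
```

```text
t 7.08 th 0.864 r 0.1495 z 0.0489 Ft -5.15 Fr 1.78 Fz -1.29 head-err 0.012 0.01545275335299293 20.00010073184967
```

Emit:
{"method": "carry_out", "body": {
  "moves": [0.1, 0, 0.15, 0, 0, 0, -0.01, 0.1, 0, 0.1, 0, 0, 0, -0.007, 0.1, 0, 0, 0, 0, 0, 0]
}}

```text
t: 7.45
tcp_pos: [0.4972, -0.0714, 0.0489]
tool_rot: [0.966, -0.259, 0.001, -0.001]
force: [0.3, 5.5, -0.9]
opening: 0.0155
gripper_force: 20.0
```

Emit:
{"method": "carry_out", "body": {
  "moves": [0.1, 0, 0.15, 0, 0, 0, -0.01, 0.1, 0, 0.1, 0, 0, 0, -0.007, 0.1, 0, 0, 0, 0, 0, 0]
}}

```text
t: 7.82
tcp_pos: [0.4959, -0.0735, 0.0488]
tool_rot: [0.968, -0.251, 0.001, -0.001]
force: [0.3, 5.7, -1.1]
opening: 0.0156
gripper_force: 20.0
```

Emit:
{"method": "carry_out", "body": {
  "moves": [0.1, 0, 0.15, 0, 0, 0, -0.01, 0.1, 0, 0.1, 0, 0, 0, -0.007, 0.1, 0, 0, 0, 0, 0, 0]
}}

```text
t: 8.2
tcp_pos: [0.4947, -0.0758, 0.0489]
tool_rot: [0.97, -0.243, 0.001, -0.001]
force: [-0.2, 5.7, -0.2]
opening: 0.0156
gripper_force: 20.0
```

Emit:
{"method": "carry_out", "body": {
  "moves": [0.1, 0, 0.15, 0, 0, 0, -0.01, 0.1, 0, 0.1, 0, 0, 0, -0.007, 0.1, 0, 0, 0, 0, 0, 0]
}}

```text
t: 8.57
tcp_pos: [0.4935, -0.078, 0.0488]
tool_rot: [0.972, -0.235, 0.001, -0.001]
force: [-0.8, 6.8, -0.3]
opening: 0.0155
gripper_force: 20.0
```

Emit:
{"method": "carry_out", "body": {
  "moves": [0.1, 0, 0.15, 0, 0, 0, -0.01, 0.1, 0, 0.1, 0, 0, 0, -0.007, 0.1, 0, 0, 0, 0, 0, 0]
}}

```text
t: 8.95
tcp_pos: [0.4923, -0.0802, 0.0489]
tool_rot: [0.974, -0.226, 0.001, -0.001]
force: [0.5, 6.1, 0.2]
opening: 0.0152
gripper_force: 20.0
```

Emit:
{"method": "carry_out", "body": {
  "moves": [0.1, 0, 0.15, 0, 0, 0, -0.01, 0.1, 0, 0.1, 0, 0, 0, -0.007, 0.1, 0, 0, 0, 0, 0, 0]
}}

```text
t: 9.32
tcp_pos: [0.4912, -0.0825, 0.0488]
tool_rot: [0.976, -0.218, 0.001, -0.001]
force: [-1.0, 6.6, 0.1]
opening: 0.0155
gripper_force: 20.0
```

Emit:
{"method": "carry_out", "body": {
  "moves": [0.1, 0, 0.15, 0, 0, 0, -0.01, 0.1, 0, 0.1, 0, 0, 0, -0.007, 0.1, 0, 0, 0, 0, 0, 0]
}}

```text
t: 9.7
tcp_pos: [0.49, -0.0847, 0.0488]
tool_rot: [0.978, -0.21, 0.001, -0.001]
force: [0.7, 7.4, -0.3]
opening: 0.0156
gripper_force: 20.0
```

```bash
python3 st.py
```

```text
t 9.70 th 0.983 r 0.1497 z 0.0488 Ft -7.04 Fr 2.47 Fz -0.25 head-err 0.012 0.015614058935089157 20.00042885541916
```

Emit:
{"method": "carry_out", "body": {
  "moves": [0.1, 0, 0.08, 0, 0, 0, -0.005, 0.1, 0, 0, 0, 0, 0, 0]
}}

```text
t: 9.95
tcp_pos: [0.4897, -0.0854, 0.0488]
tool_rot: [0.978, -0.207, 0.001, -0.001]
force: [0.1, 7.4, 1.5]
opening: 0.0155
gripper_force: 20.0
```

```bash
python3 st.py
```

```text
t 9.95 th 0.988 r 0.1497 z 0.0488 Ft -6.79 Fr 3.03 Fz 1.46 head-err 0.012 0.015452560304456601 20.000430643558502
```

Emit:
{"method": "carry_out", "body": {
  "moves": [0.1, 0, 0.1, 0, 0, 0, -0.007, 0.1, 0, 0, 0, 0, 0, 0]
}}

```text
t: 10.2
tcp_pos: [0.4893, -0.0864, 0.0488]
tool_rot: [0.979, -0.204, 0.001, -0.001]
force: [-0.8, 6.7, 0.2]
opening: 0.0153
gripper_force: 20.0
```

```bash
python3 st.py
```

```text
t 10.20 th 0.995 r 0.1497 z 0.0488 Ft -5.77 Fr 3.51 Fz 0.16 head-err 0.012 0.015338929537361516 20.000464618206024
```

Noise only; continue.

Emit:
{"method": "carry_out", "body": {
  "moves": [0.1, 0, 0.1, 0, 0, 0, -0.007, 0.1, 0, 0.1, 0, 0, 0, -0.007, 0.1, 0, 0, 0, 0, 0, 0]
}}

```text
t: 10.58
tcp_pos: [0.4884, -0.0882, 0.0488]
tool_rot: [0.98, -0.197, 0.001, -0.001]
force: [-0.6, 6.7, -0.0]
opening: 0.0155
gripper_force: 20.0
```

```bash
python3 st.py
```

```text
t 10.57 th 1.008 r 0.1497 z 0.0488 Ft -5.94 Fr 3.21 Fz -0.02 head-err 0.013 0.015510508631624367 20.000486075878143
```

Emit:
{"method": "carry_out", "body": {
  "moves": [0.1, 0, 0.15, 0, 0, 0, -0.01, 0.1, 0, 0.1, 0, 0, 0, -0.007, 0.1, 0, 0, 0, 0, 0, 0]
}}

```text
t: 10.95
tcp_pos: [0.4874, -0.0905, 0.0488]
tool_rot: [0.982, -0.189, 0.001, -0.001]
force: [-0.8, 6.6, 0.2]
opening: 0.0154
gripper_force: 20.0
```

Emit:
{"method": "carry_out", "body": {
  "moves": [0.1, 0, 0.15, 0, 0, 0, -0.01, 0.1, 0, 0.1, 0, 0, 0, -0.007, 0.1, 0, 0, 0, 0, 0, 0]
}}

```text
t: 11.32
tcp_pos: [0.4864, -0.0929, 0.0488]
tool_rot: [0.984, -0.181, 0.001, -0.001]
force: [-1.5, 7.3, 1.5]
opening: 0.0152
gripper_force: 20.0
```

Emit:
{"method": "carry_out", "body": {
  "moves": [0.1, 0, 0.15, 0, 0, 0, -0.01, 0.1, 0, 0.1, 0, 0, 0, -0.007, 0.1, 0, 0, 0, 0, 0, 0]
}}

```text
t: 11.7
tcp_pos: [0.4855, -0.0952, 0.0488]
tool_rot: [0.985, -0.172, 0.001, -0.001]
force: [-1.6, 6.2, 1.2]
opening: 0.0157
gripper_force: 20.0
```

Emit:
{"method": "carry_out", "body": {
  "moves": [0.1, 0, 0.15, 0, 0, 0, -0.01, 0.1, 0, 0.1, 0, 0, 0, -0.007, 0.1, 0, 0, 0, 0, 0, 0]
}}

```text
t: 12.08
tcp_pos: [0.4846, -0.0976, 0.0488]
tool_rot: [0.986, -0.164, 0.001, -0.001]
force: [-0.6, 6.9, 0.5]
opening: 0.0158
gripper_force: 20.0
```

```bash
python3 st.py
```

```text
t 12.07 th 1.076 r 0.1498 z 0.0488 Ft -6.26 Fr 2.87 Fz 0.51 head-err 0.013 0.015847908258680814 20.0006166100502
```

Emit:
{"method": "carry_out", "body": {
  "moves": [0.1, 0, 0.15, 0, 0, 0, -0.01, 0.1, 0, 0.1, 0, 0, 0, -0.007, 0.1, 0, 0, 0, 0, 0, 0]
}}

```text
t: 12.45
tcp_pos: [0.4838, -0.1, 0.0488]
tool_rot: [0.988, -0.155, 0.001, -0.001]
force: [-1.6, 7.4, 0.7]
opening: 0.0158
gripper_force: 20.0
```

Emit:
{"method": "carry_out", "body": {
  "moves": [0.1, 0, 0.15, 0, 0, 0, -0.01, 0.1, 0, 0.1, 0, 0, 0, -0.007, 0.1, 0, 0, 0, 0, 0, 0]
}}

```text
t: 12.82
tcp_pos: [0.483, -0.1024, 0.0488]
tool_rot: [0.989, -0.147, 0.001, -0.001]
force: [-1.1, 7.2, 1.6]
opening: 0.0153
gripper_force: 20.0
```

Emit:
{"method": "carry_out", "body": {
  "moves": [0.1, 0, 0.15, 0, 0, 0, -0.01, 0.1, 0, 0.1, 0, 0, 0, -0.007, 0.1, 0, 0, 0, 0, 0, 0]
}}

```text
t: 13.2
tcp_pos: [0.4822, -0.1048, 0.0488]
tool_rot: [0.99, -0.139, 0.001, -0.001]
force: [-1.3, 8.0, 1.3]
opening: 0.0155
gripper_force: 20.0
```

Emit:
{"method": "carry_out", "body": {
  "moves": [0.1, 0, 0.1, 0, 0, 0, -0.007, 0.1, 0, 0, 0, 0, 0, 0]
}}

```text
t: 13.45
tcp_pos: [0.4819, -0.1057, 0.0488]
tool_rot: [0.991, -0.135, 0.001, -0.001]
force: [-1.5, 7.5, 2.9]
opening: 0.0156
gripper_force: 20.0
```

```bash
python3 st.py
```

```text
t 13.45 th 1.133 r 0.1499 z 0.0488 Ft -6.77 Fr 3.57 Fz 2.88 head-err 0.014 0.015553312164392312 20.000811517238617
```

Emit:
{"method": "carry_out", "body": {
  "moves": [0.1, 0, 0.15, 0, 0, 0, -0.01, 0.1, 0, 0.1, 0, 0, 0, -0.007, 0.1, 0, 0, 0, 0, 0, 0]
}}

```text
t: 13.82
tcp_pos: [0.4812, -0.1082, 0.0488]
tool_rot: [0.992, -0.127, 0.001, -0.001]
force: [-2.1, 7.5, 3.1]
opening: 0.0155
gripper_force: 20.0
```

Emit:
{"method": "carry_out", "body": {
  "moves": [0.1, 0, 0.15, 0, 0, 0, -0.01, 0.1, 0, 0.1, 0, 0, 0, -0.007, 0.1, 0, 0, 0, 0, 0, 0]
}}

```text
t: 14.2
tcp_pos: [0.4805, -0.1107, 0.0488]
tool_rot: [0.993, -0.118, 0.001, -0.001]
force: [-1.8, 7.7, 2.9]
opening: 0.0153
gripper_force: 20.0
```

Emit:
{"method": "carry_out", "body": {
  "moves": [0.1, 0, 0.12, 0, 0, 0, -0.008, 0.1, 0, 0.08, 0, 0, 0, -0.005, 0.1, 0, 0, 0, 0, 0, 0]
}}

```text
t: 14.58
tcp_pos: [0.48, -0.1126, 0.0488]
tool_rot: [0.994, -0.112, 0.001, -0.001]
force: [-3.0, 7.0, 2.4]
opening: 0.0156
gripper_force: 20.0
```

```bash
python3 st.py
```

```text
t 14.57 th 1.180 r 0.1499 z 0.0488 Ft -6.07 Fr 4.52 Fz 2.36 head-err 0.013 0.015591322572267108 20.000732839107513
```

Emit:
{"method": "carry_out", "body": {
  "moves": [0.1, 0, 0.12, 0, 0, 0, -0.008, 0.1, 0, 0.08, 0, 0, 0, -0.005, 0.1, 0, 0, 0, 0, 0, 0]
}}

```text
t: 14.95
tcp_pos: [0.4796, -0.1145, 0.0488]
tool_rot: [0.994, -0.105, 0.001, -0.001]
force: [-2.3, 6.5, 1.5]
opening: 0.0151
gripper_force: 20.0
```

```bash
python3 st.py
```

```text
t 14.95 th 1.194 r 0.1499 z 0.0488 Ft -5.87 Fr 3.66 Fz 1.47 head-err 0.013 0.015139641713415435 20.00074803829193
```

Emit:
{"method": "carry_out", "body": {
  "moves": [0.1, 0, 0.08, 0, 0, 0, -0.005, 0.1, 0, 0.08, 0, 0, 0, -0.005, 0.1, 0, 0, 0, 0, 0, 0]
}}

```text
t: 15.32
tcp_pos: [0.4792, -0.1161, 0.0488]
tool_rot: [0.995, -0.1, 0.001, -0.001]
force: [-3.1, 6.9, 3.0]
opening: 0.0152
gripper_force: 20.0
```

```bash
python3 st.py
```

```text
t 15.32 th 1.205 r 0.1499 z 0.0488 Ft -6.10 Fr 4.45 Fz 2.99 head-err 0.012 0.01517055348729713 20.000843703746796
```

Emit:
{"method": "carry_out", "body": {
  "moves": [0.1, 0, 0.08, 0, 0, 0, -0.005, 0.1, 0, 0.08, 0, 0, 0, -0.005, 0.1, 0, 0, 0, 0, 0, 0]
}}

```text
t: 15.7
tcp_pos: [0.4788, -0.1177, 0.0488]
tool_rot: [0.995, -0.095, 0.0, -0.001]
force: [-3.2, 6.9, 3.3]
opening: 0.0156
gripper_force: 20.0
```

```bash
python3 st.py
```

```text
t 15.70 th 1.215 r 0.1500 z 0.0488 Ft -6.08 Fr 4.54 Fz 3.28 head-err 0.011 0.015590441195753441 20.00075787305832
```

Emit:
{"method": "carry_out", "body": {
  "moves": [0.1, 0, 0.08, 0, 0, 0, -0.005, 0.1, 0, 0.05, 0, 0, 0, -0.003, 0.1, 0, 0, 0, 0, 0, 0]
}}

```text
t: 16.08
tcp_pos: [0.4786, -0.1189, 0.0488]
tool_rot: [0.996, -0.092, 0.001, -0.001]
force: [-2.3, 7.5, 2.9]
opening: 0.0157
gripper_force: 20.0
```

```bash
python3 st.py
```

```text
t 16.07 th 1.223 r 0.1499 z 0.0488 Ft -6.93 Fr 3.67 Fz 2.89 head-err 0.011 0.015699674182670445 20.001057386398315
```

Emit:
{"method": "carry_out", "body": {
  "moves": [0.1, 0, 0.08, 0, 0, 0, -0.005, 0.1, 0, 0, 0, 0, 0, 0]
}}

```text
t: 16.32
tcp_pos: [0.4785, -0.1196, 0.0488]
tool_rot: [0.996, -0.089, 0.001, -0.001]
force: [-3.6, 8.0, 4.1]
opening: 0.0155
gripper_force: 20.0
```

```bash
python3 st.py
```

```text
t 16.32 th 1.228 r 0.1500 z 0.0488 Ft -7.22 Fr 5.02 Fz 4.08 head-err 0.011 0.015490289564028419 20.001183450222015
```

Emit:
{"method": "carry_out", "body": {
  "moves": [0.1, 0, 0.08, 0, 0, 0, -0.005, 0.1, 0, 0, 0, 0, 0, 0]
}}

```text
t: 16.58
tcp_pos: [0.4783, -0.1203, 0.0488]
tool_rot: [0.996, -0.087, 0.001, -0.001]
force: [-2.4, 9.0, 2.5]
opening: 0.015
gripper_force: 20.0
```

```bash
python3 st.py
```

```text
t 16.57 th 1.233 r 0.1500 z 0.0488 Ft -8.38 Fr 4.01 Fz 2.48 head-err 0.012 0.015045684006951733 20.001588463783264
```

Bumper felt (+2 N): ease off now.

Emit:
{"method": "carry_out", "body": {
  "moves": [0.1, 0, -0.2, 0, 0, 0, 0.013, 0.1, 0, -0.3, 0, 0, 0, 0.02, 0.1, 0, -0.3, 0, 0, 0, 0.02, 0.1, 0, -0.3, 0, 0, 0, 0.02, 0.1, 0, -0.2, 0, 0, 0, 0.013, 0.1, 0, 0, 0, 0, 0, 0]
}}

```text
t: 17.32
tcp_pos: [0.4813, -0.1079, 0.0488]
tool_rot: [0.992, -0.129, 0.001, -0.0]
force: [-1.4, 5.5, 1.9]
opening: 0.0156
gripper_force: 20.0
```

```bash
python3 st.py
```

```text
t 17.32 th 1.148 r 0.1499 z 0.0488 Ft -4.92 Fr 2.78 Fz 1.92 head-err 0.011 0.015628420314180404 20.000760555267334
```

Emit:
{"method": "carry_out", "body": {
  "moves": [0.1, 0, -0.15, 0, 0, 0, 0.01, 0.1, 0, -0.15, 0, 0, 0, 0.01, 0.1, 0, 0, 0, 0, 0, 0]
}}

```text
t: 17.7
tcp_pos: [0.4819, -0.1056, 0.0487]
tool_rot: [0.99, -0.139, 0.0, -0.0]
force: [-2.8, 3.9, 8.0]
opening: 0.0158
gripper_force: 20.0
```

```bash
python3 st.py
```

```text
t 17.70 th 1.132 r 0.1499 z 0.0487 Ft -2.94 Fr 3.83 Fz 7.97 head-err 0.007 0.015791954387164294 20.000831186771393
```

Emit:
{"method": "carry_out", "body": {
  "moves": [0.1, 0, -0.1, 0, 0, 0, 0.007, 0.1, 0, 0, 0, 0, 0, 0]
}}

```text
t: 17.95
tcp_pos: [0.4821, -0.1048, 0.0487]
tool_rot: [0.99, -0.143, 0.0, 0.0]
force: [-2.5, 3.4, 6.5]
opening: 0.0153
gripper_force: 20.0
```

```bash
python3 st.py
```

```text
t 17.95 th 1.126 r 0.1499 z 0.0487 Ft -2.52 Fr 3.40 Fz 6.47 head-err 0.005 0.015281147782718453 20.00083565711975
```

Emit:
{"method": "carry_out", "body": {
  "moves": [0.1, 0, -0.1, 0, 0, 0, 0.005, 0.1, 0, 0, 0, 0, 0, 0, 0.4, 0, 0, 0, 0, 0, 0, 0.4, 0, 0, 0, 0, 0, 0, 0.4, 0, 0, 0, 0, 0, 0]
}}

```text
t: 18.58
tcp_pos: [0.4822, -0.1039, 0.048]
tool_rot: [0.989, -0.145, -0.0, 0.0]
force: [0.3, -0.3, 0.9]
opening: 0.0339
gripper_force: 0.0
```

```bash
python3 st.py
```

```text
t 18.57 th 1.121 r 0.1502 z 0.0480 Ft 0.24 Fr -0.39 Fz 0.85 head-err 0.006 0.03385758203041103 0.0
```

```bash
python3 - <<'E'
from h import *
p=np.load('dock.npy')
plan([(.482,-.104,.15,head(),3),(.43,.08,.17,-.6,5),(.40,.30,.16,-1.03,5)],1)
E
```

```text
1,-0,0,-3.4,0,0,-0,1,-0,0,-3.4,0,0,-0,1,-0,0,-3.4,0,0,-0,1,-2.1,-3.2,-0.4,0,0,0.062,1,-2.2,-3.1,-0.4,0,0,0.062,1,-2.4,-3,-0.4,0,0,0.061,1,-2.7,-2.7,-0.4,0,0,0.062,1,-2.7,-2.7,-0.4,0,0,0.062,1,-3,-3.3,0.2,0,0,0.086,1,-3.2,-3,0.2,0,0,0.086,1,-3.5,-2.7,0.2,0,0,0.086,1,-3.8,-2.4,0.2,0,0,0.086
1,-3.9,-2.1,0.2,0,0,0.086
end [0.3997 0.2998 0.16  ] -1.0299
```

Emit:
{"method": "carry_out", "body": {
  "moves": [0.4, 0, 0, -3.4, 0, 0, 0, 0.4, 0, 0, -3.4, 0, 0, 0, 1, 0, 0, -3.4, 0, 0, 0, 1, -2.1, -3.2, -0.4, 0, 0, 0.062, 1, -2.2, -3.1, -0.4, 0, 0, 0.062, 1, -2.4, -3, -0.4, 0, 0, 0.061, 1, -2.7, -2.7, -0.4, 0, 0, 0.062, 1, -2.7, -2.7, -0.4, 0, 0, 0.062, 1, -3, -3.3, 0.2, 0, 0, 0.086, 1, -3.2, -3, 0.2, 0, 0, 0.086, 1, -3.5, -2.7, 0.2, 0, 0, 0.086, 1, -3.8, -2.4, 0.2, 0, 0, 0.086]
}}

```text
t: 20.08
tcp_pos: [0.4052, 0.2574, 0.1621]
tool_rot: [0.89, -0.456, 0.0, -0.0]
force: [1.4, 0.2, -0.3]
opening: 0.0878
gripper_force: 0.0
```

Emit:
{"method": "carry_out", "body": {
  "moves": [1, -3.9, -2.1, 0.2, 0, 0, 0.086, 1, 0, 0, 0, 0, 0, 0, 1, 0, 0, 0, 0, 0, 0]
}}

```text
t: 20.45
tcp_pos: [0.3994, 0.2996, 0.1597]
tool_rot: [0.871, -0.492, -0.0, 0.001]
force: [-1.1, 0.2, -0.2]
opening: 0.0877
gripper_force: 0.0
```

```bash
python3 - <<'E'
from h import *
snap('wrist','w2'); snap('top','t2'); o=robot.get_obs(); print(o['t'],o['tcp_pos'],head())
a=cv2.resize(cv2.imread('pics/w2.png')[0:384],(533,400),interpolation=cv2.INTER_CUBIC)
b=cv2.resize(cv2.imread('pics/t2.png')[145:220,300:400],(267,200),interpolation=cv2.INTER_CUBIC)
c=np.zeros((400,800,3),np.uint8); c[:,:533]=cv2.convertScaleAbs(a,alpha=1.2); c[:200,533:]=b; cv2.imwrite('pics/w2b.png',c)
for z in (.06,.0): print(np.array(pix('w2',[.423,.267,z]))*533/512)
E
```

```text
20.55 [0.39969675 0.29904488 0.16000536] -1.0300801575859624
[258.60602322 155.51010629]
[259.42541974 146.93963283]
```

View pics/w2b.png

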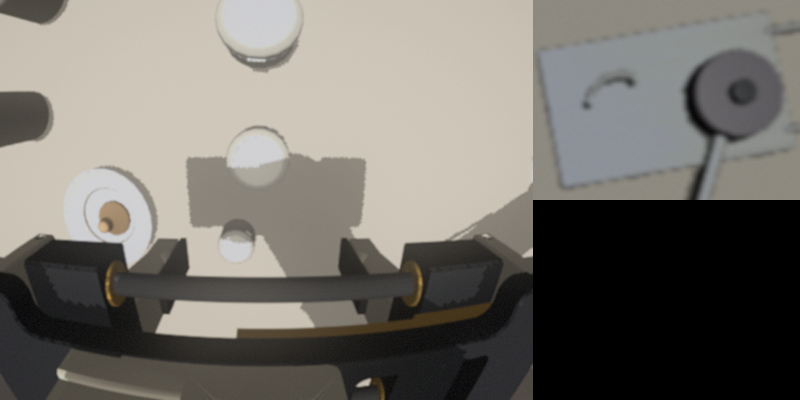

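Arm stays drawn back in the top crop. Pod B's lid is at (258,157), against a predicted (259,155). Fence post ends are at (631,82) and (587,105) in the right-hand crop.

```bash
python3 - <<'E'
from h import *
k=512/533
print('pod',atz('w2',258*k,157.5*k,.058))
p=np.load('dock.npy'); c,s=np.cos(p[2]),np.sin(p[2])
a=cv2.imread('pics/t2.png'); b=cv2.resize(a[160:195,310:350],(800,700),interpolation=cv2.INTER_CUBIC)[:600]; cv2.imwrite('pics/fence.png',cv2.convertScaleAbs(b,alpha=1.3))
q=atz('w2',258*k,157.5*k,.058)
plan([(q[0],q[1],.12,-1.03,2),(q[0],q[1],.036,-1.03,4)],1)
E
```

```text
pod [0.4224 0.269  0.058 ]
1,1.9,-0.2,2,0,0,-0,1,1.8,-0.2,2,0,0,-0,1,0,0,2.1,0,0,-0,1,0,0,2.1,0,0,-0,1,0,0,2.1,0,0,-0,1,0,0,2.1,0,0,-0
end [0.4222 0.2694 0.036 ] -1.0301
```

View pics/fence.png

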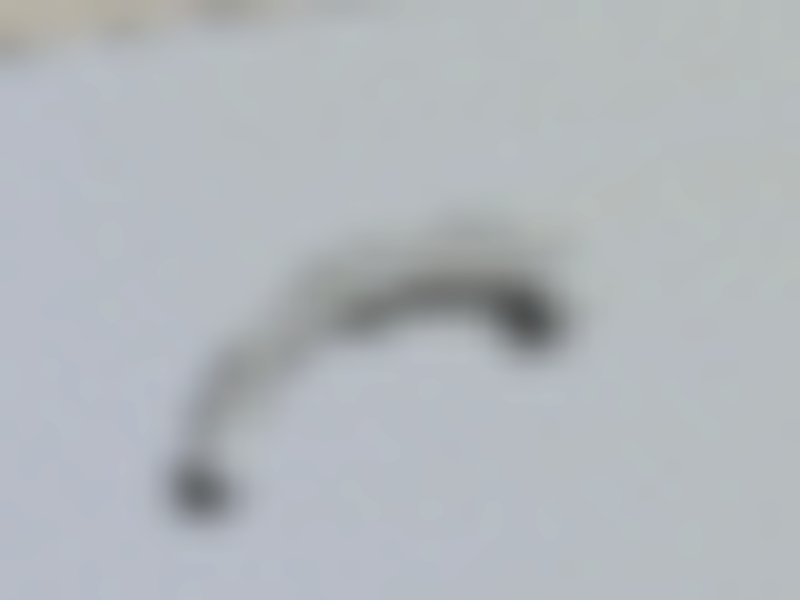

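The fence wire arc runs (560,240)–(450,225)–(310,285)–(225,370)–(200,440), and its dark ends are shadows. I'll grasp the pod and fit the arc.

Emit:
{"method": "carry_out", "body": {
  "moves": [1, 1.9, -0.2, 2, 0, 0, 0, 1, 1.8, -0.2, 2, 0, 0, 0, 1, 0, 0, 2.1, 0, 0, 0, 1, 0, 0, 2.1, 0, 0, 0, 1, 0, 0, 2.1, 0, 0, 0, 1, 0, 0, 2.1, 0, 0, 0]
}}

```text
t: 21.3
tcp_pos: [0.4226, 0.2693, 0.0358]
tool_rot: [0.87, -0.493, 0.0, -0.0]
force: [-0.6, 1.2, 0.3]
opening: 0.0875
gripper_force: 0.0
```

Emit:
{"method": "carry_out", "body": {
  "moves": [0.55, 0, 0, 0, 0, 0, 0, 0.55, 0, 0, 0, 0, 0, 0, 0.55, 0, 0, 0, 0, 0, 0, 0.55, 0, 0, 0, 0, 0, 0, 0.55, 0, 0, 0, 0, 0, 0],
  "force": 12
}}

```text
t: 21.92
tcp_pos: [0.4225, 0.2706, 0.0368]
tool_rot: [0.87, -0.492, 0.0, -0.001]
force: [-0.6, -1.1, 7.1]
opening: 0.0548
gripper_force: 12.0
```

```bash
python3 - <<'E'
from h import *
from scipy.optimize import least_squares
p=np.load('dock.npy'); c,s=np.cos(p[2]),np.sin(p[2]); P=[]
for u,v in [(560,240),(450,225),(310,285),(225,370),(200,440)]:
    d=atz('t2',310+u/20-.5,160+v/20-.5,.035)[:2]-p[:2]; P.append(np.array([c*d[0]+s*d[1],-s*d[0]+c*d[1]])*1e3)
P=np.array(P); print(P.round(1))
r=least_squares(lambda q:np.hypot(P[:,0]-q[0],P[:,1]-q[1])-q[2],[0,105,35]); print(r.x,r.fun)
for q in [(2,105),(0,105),(0,103)]: print(q,np.hypot(*(P-q).T).round(1))
o=robot.get_obs(); print(o['tcp_pos'],o['opening'],o['gripper_force'],o['force'])
E
```

```text
[[ 38.9  88.3]
 [ 43.3 101.9]
 [ 38.7 121.2]
 [ 29.6 134. ]
 [ 21.1 138.9]]
[  5.28732839 104.80680733  37.6726928 ] [-0.17144423  0.42078877 -0.49422283  0.34267537 -0.09779709]
(2, 105) [40.6 41.4 40.1 40.1 38.9]
(0, 105) [42.4 43.4 41.9 41.5 39.9]
(0, 103) [41.6 43.3 42.7 42.9 41.6]
[0.42253652 0.27064042 0.03681948] 0.054776959260450606 12.025125990912784 [-0.58532857 -1.09630946  7.0559697 ]
```

```bash
python3 - <<'E'
from h import *
plan([(.4225,.2706,.15,-1.03,3),(.6117,-.0438,.14,-1.418,9),(.6117,-.0438,.06,-1.418,4)],.5)
E
```

```text
0.5,0,0,-3.8,0,0,0,0.5,0,0,-3.7,0,0,0,0.5,0,0,-3.8,0,0,0.001,0.5,4.1,-0,0.1,0,0,0.043,0.5,4.1,-0.2,0.1,0,0,0.043,0.5,4,-0.3,0.1,0,0,0.043,0.5,4.1,-0.6,0.1,0,0,0.043,0.5,4,-0.7,0.1,0,0,0.043,0.5,4,-0.8,0.2,0,0,0.043,0.5,3.9,-1.1,0.1,0,0,0.043,0.5,3.9,-1.2,0.1,0,0,0.043,0.5,3.8,-1.4,0.1,0,0,0.044
0.5,0,0,2,0,0,-0,0.5,0,0,2,0,0,-0,0.5,0,0,2,0,0,-0,0.5,0,0,2,0,0,-0
end [ 0.6119 -0.0435  0.0598] -1.4185
```

Emit:
{"method": "carry_out", "body": {
  "moves": [0.5, 0, 0, -3.8, 0, 0, 0, 0.5, 0, 0, -3.7, 0, 0, 0, 0.5, 0, 0, -3.8, 0, 0, 0, 0.5, 4.1, 0, 0.1, 0, 0, 0.043, 0.5, 4.1, -0.2, 0.1, 0, 0, 0.043, 0.5, 4, -0.3, 0.1, 0, 0, 0.043, 0.5, 4.1, -0.6, 0.1, 0, 0, 0.043, 0.5, 4, -0.7, 0.1, 0, 0, 0.043, 0.5, 4, -0.8, 0.2, 0, 0, 0.043, 0.5, 3.9, -1.1, 0.1, 0, 0, 0.043, 0.5, 3.9, -1.2, 0.1, 0, 0, 0.043, 0.5, 3.8, -1.4, 0.1, 0, 0, 0.044]
}}

```text
t: 23.42
tcp_pos: [0.6121, -0.0449, 0.1389]
tool_rot: [0.759, -0.652, -0.0, 0.0]
force: [0.7, 0.7, -0.6]
opening: 0.0548
gripper_force: 12.0
```

Emit:
{"method": "carry_out", "body": {
  "moves": [0.5, 0, 0, 0, 0, 0, 0, 0.5, 0, 0, 0, 0, 0, 0, 0.5, 0, 0, 0, 0, 0, 0]
}}

```text
t: 23.8
tcp_pos: [0.6113, -0.043, 0.1392]
tool_rot: [0.759, -0.651, -0.0, -0.0]
force: [-1.0, 0.7, -1.5]
opening: 0.0553
gripper_force: 12.0
```

```bash
python3 - <<'E'
from h import *
snap('wrist','w3'); snap('side','s3'); o=robot.get_obs(); print(o['t'],o['tcp_pos'],head(),o['opening'],o['force'])
a=cv2.resize(cv2.imread('pics/w3.png'),(512,384)); b=cv2.resize(cv2.imread('pics/s3.png')[80:180,200:300],(288,288),interpolation=cv2.INTER_CUBIC)
c=np.zeros((384,800,3),np.uint8); c[:,:512]=cv2.convertScaleAbs(a,alpha=1.3); c[:288,512:]=b; cv2.imwrite('pics/w3b.png',c)
p=o['tcp_pos']; print('lid top px if centred',pix('w3',[p[0],p[1],p[2]+.022]))
plan([(.6117,-.0438,.055,-1.418,4)],.5)
E
```

```text
23.9 [ 0.61149415 -0.04295616  0.13931221] -1.4164658138428057 0.05490268976362876 [-0.19071371  0.57370148 -0.38945397]
lid top px if centred (np.float64(251.3864242408659), np.float64(260.423713348249))
0.5,0,-0,2.1,0,0,0,0.5,0,-0,2.1,0,0,0.001,0.5,0.1,-0,2.1,0,0,0,0.5,-0,-0,2.1,0,0,0.001
end [ 0.6116 -0.0439  0.0553] -1.4185
```

View pics/w3b.png

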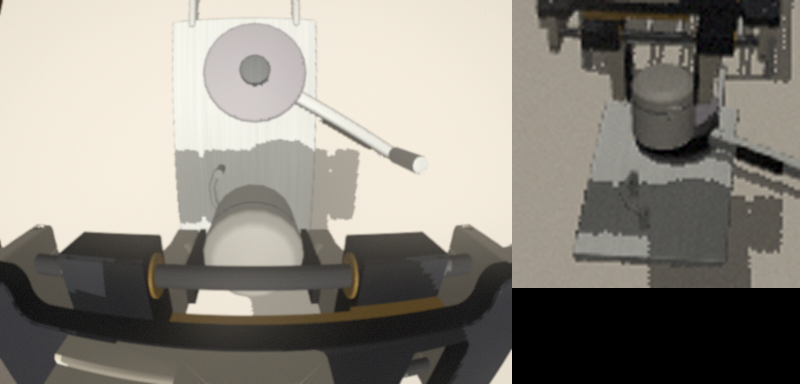

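The pod hangs upright, lid about x 205–302 and y 207–292 in the wrist view. The keeper arm is held, with its knob at (420,163). I'll check the pod's offset in the grip.

```bash
python3 - <<'E'
from h import *
o=robot.get_obs(); p=o['tcp_pos']; h=head(); x=np.array([np.cos(h),np.sin(h),0])
for off in (-.004,0,.004,.008):
    print(off,[np.round(pix('w3',p+x*(off+r)+[0,0,z])[1],0) for r,z in ((-.028,.018),(-.026,.020),(.028,-.037),(.028,.016))])
k=np.load('pics/w3.npz')
a=cv2.imread('pics/w3.png'); print(a[180:310:4,253].mean(1).round().tolist())
E
```

```text
-0.004 [np.float64(303.0), np.float64(302.0), np.float64(187.0), np.float64(214.0)]
0 [np.float64(298.0), np.float64(297.0), np.float64(181.0), np.float64(207.0)]
0.004 [np.float64(292.0), np.float64(292.0), np.float64(175.0), np.float64(200.0)]
0.008 [np.float64(287.0), np.float64(286.0), np.float64(169.0), np.float64(192.0)]
[123.0, 109.0, 90.0, 91.0, 90.0, 90.0, 89.0, 91.0, 116.0, 126.0, 129.0, 139.0, 150.0, 153.0, 152.0, 153.0, 152.0, 151.0, 150.0, 151.0, 151.0, 147.0, 57.0, 62.0, 68.0, 72.0, 70.0, 68.0, 139.0, 125.0, 119.0, 119.0, 129.0]
```

Pod is centred to within 2 mm. Descend.

Emit:
{"method": "carry_out", "body": {
  "moves": [0.5, 0, 0, 2.1, 0, 0, 0, 0.5, 0, 0, 2.1, 0, 0, 0, 0.5, 0.05, 0, 2.1, 0, 0, 0, 0.5, 0, 0, 1.8, 0, 0, 0, 0.5, 0, 0, 0.5, 0, 0, 0, 0.5, 0, 0, 0.3, 0, 0, 0, 0.5, 0, 0, 0, 0, 0, 0]
}}

```text
t: 24.78
tcp_pos: [0.6122, -0.044, 0.0506]
tool_rot: [0.759, -0.651, 0.0, -0.0]
force: [-0.1, -0.3, -0.3]
opening: 0.0553
gripper_force: 12.0
```

Emit:
{"method": "carry_out", "body": {
  "moves": [0.5, 0, 0, 0.2, 0, 0, 0, 0.5, 0, 0, 0.1, 0, 0, 0, 0.5, 0, 0, 0.05, 0, 0, 0, 0.5, 0, 0, 0, 0, 0, 0]
}}

```text
t: 25.28
tcp_pos: [0.6119, -0.0443, 0.0469]
tool_rot: [0.759, -0.651, 0.0, -0.0]
force: [-1.4, 0.9, 3.8]
opening: 0.055
gripper_force: 12.0
```

Emit:
{"method": "carry_out", "body": {
  "moves": [0.9, 0, 0, 0, 0, 0, 0, 0.9, 0, 0, 0, 0, 0, 0, 0.9, 0, 0, 0, 0, 0, 0, 0.9, 0, 0, 0, 0, 0, 0, 0.9, 0, 0, -2, 0, 0, 0, 0.9, 0, 0, -3, 0, 0, 0, 0.9, 0, 0, -4, 0, 0, 0]
}}

```text
t: 26.15
tcp_pos: [0.6111, -0.0444, 0.1366]
tool_rot: [0.759, -0.651, -0.001, 0.001]
force: [0.4, 0.2, 0.2]
opening: 0.0787
gripper_force: 0.0
```

```bash
python3 - <<'E'
from h import *
o=robot.get_obs(); print(o['t'],o['tcp_pos'],o['opening'])
# shift away toward tool -x to uncover the pod for the camera, closing gripper for the trigger
plan([(.6117,-.0438,.15,-1.418,1),(.6257,-.1479,.13,-1.418,4)],0)
E
```

```text
26.15 [ 0.61112021 -0.04435936  0.13661584] 0.07872785957901125
0,-0,-0.1,-1.3,0,0,0,0,2.6,0.1,0.5,0,0,0,0,2.6,0,0.5,0,0,0,0,2.6,0.1,0.5,0,0,0,0,2.7,0,0.5,0,0,0
end [ 0.6261 -0.1483  0.1296] -1.4179
```

Emit:
{"method": "carry_out", "body": {
  "moves": [0, 0, -0.1, -1.3, 0, 0, 0, 0, 2.6, 0.1, 0.5, 0, 0, 0, 0, 2.6, 0, 0.5, 0, 0, 0, 0, 2.6, 0.1, 0.5, 0, 0, 0, 0, 2.7, 0, 0.5, 0, 0, 0, 0, 0, 0, 0, 0, 0, 0, 0, 0, 0, 0, 0, 0, 0, 0, 0, 0, 0, 0, 0, 0]
}}

```text
t: 27.15
tcp_pos: [0.6269, -0.1475, 0.1297]
tool_rot: [0.759, -0.651, 0.0, -0.0]
force: [0.2, 0.0, 0.5]
opening: 0.0046
gripper_force: 0.0
```

```bash
python3 - <<'E'
from h import *
o=robot.get_obs(); print(o['t'],o['tcp_pos'],o['opening'],o['force'])
plan([(.6257,-.1479,.08,-1.418,4),(.6257,-.1479,.072,-1.418,2)],0)
E
```

```text
27.15 [ 0.62685583 -0.14747428  0.12965685] 0.004614796887715813 [0.23231442 0.00346841 0.49976438]
0,0,0,1.2,0,0,0,0,0,0.1,1.3,0,0,0,0,0,-0,1.2,0,0,0.001,0,0,0,1.3,0,0,-0,0,0,0,0.4,0,0,-0,0,0,0,0.4,0,0,-0
end [ 0.6259 -0.1476  0.0717] -1.4181
```

Press straight down, ~7 mm past the button's top, then back up.

Emit:
{"method": "carry_out", "body": {
  "moves": [0, 0, 0, 1.2, 0, 0, 0, 0, 0, 0.1, 1.3, 0, 0, 0, 0, 0, 0, 1.2, 0, 0, 0, 0, 0, 0, 1.3, 0, 0, 0, 0, 0, 0, 0.4, 0, 0, 0, 0, 0, 0, 0.4, 0, 0, 0, 0, 0, 0, 0.3, 0, 0, 0, 0, 0, 0, 0.2, 0, 0, 0, 0, 0, 0, 0, 0, 0, 0]
}}

```text
t: 28.28
tcp_pos: [0.6261, -0.1485, 0.0674]
tool_rot: [0.759, -0.651, 0.0, -0.0]
force: [-1.3, -0.1, 4.0]
opening: 0.0007
gripper_force: 1.7
```

Emit:
{"method": "carry_out", "body": {
  "moves": [0, 0, 0, 0.2, 0, 0, 0, 0, 0, 0, 0, 0, 0, 0]
}}

```text
t: 28.52
tcp_pos: [0.6262, -0.1484, 0.0652]
tool_rot: [0.759, -0.651, 0.0, -0.0]
force: [-1.8, 0.1, 3.8]
opening: 0.0005
gripper_force: 2.1
```

Emit:
{"method": "carry_out", "body": {
  "moves": [0, 0, 0, 0.15, 0, 0, 0, 0, 0, 0, 0.1, 0, 0, 0, 0, 0, 0, 0, 0, 0, 0]
}}

```text
t: 28.9
tcp_pos: [0.6261, -0.1484, 0.0621]
tool_rot: [0.759, -0.651, 0.0, -0.0]
force: [-0.9, -0.9, 4.1]
opening: 0.0003
gripper_force: 2.5
```

```bash
python3 - <<'E'
from h import *
s=snap('top','t4'); a=s['color'][:,:,::-1]; cv2.imwrite('pics/t4b.png',cv2.convertScaleAbs(cv2.resize(a[130:255,280:430],(720,600),interpolation=cv2.INTER_CUBIC),alpha=1.4))
E
```

```text
(no output)
```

View pics/t4b.png

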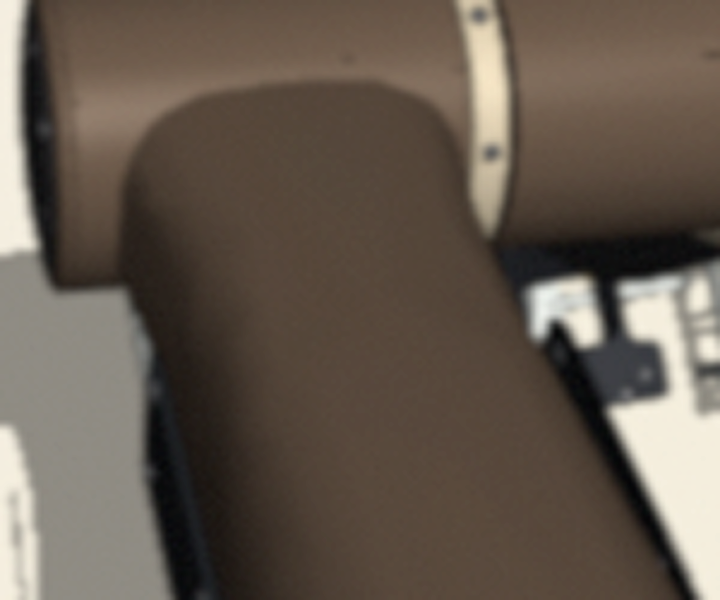

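Top view is blocked by the arm. I'll check the knob's held position numerically in the side view.

```bash
python3 - <<'E'
from h import *
snap('side','s4'); p=np.load('dock.npy')
for th in (1.12,.3,0.33):
    for r in (.09,.12,.15):
        a=th+p[2]+np.pi/2; z=.088 if r==.15 else .038
        u,v=pix('s3',[p[0]+r*np.cos(a),p[1]+r*np.sin(a),z]); u,v=int(round(u)),int(round(v))
        print(th,r,(u,v),*[cv2.imread(f'pics/{f}.png')[v-1:v+2,u-1:u+2].mean((0,1)).round() for f in ('side0','s3','s4')])
E
```

```text
1.12 0.09 (284, 130) [133. 145. 152.] [137. 144. 147.] [79. 85. 89.]
1.12 0.12 (294, 133) [133. 145. 152.] [135. 143. 147.] [127. 139. 145.]
1.12 0.15 (305, 122) [132. 145. 151.] [140. 148. 150.] [140. 152. 159.]
0.3 0.09 (263, 139) [134. 141. 142.] [142. 148. 149.] [79. 82. 84.]
0.3 0.12 (266, 146) [137. 143. 144.] [80. 84. 84.] [60. 62. 63.]
0.3 0.15 (269, 139) [136. 142. 142.] [142. 148. 149.] [79. 82. 83.]
0.33 0.09 (264, 139) [135. 142. 142.] [141. 148. 148.] [74. 77. 78.]
0.33 0.12 (267, 146) [137. 143. 144.] [81. 84. 85.] [61. 63. 64.]
0.33 0.15 (271, 139) [134. 140. 140.] [140. 146. 147.] [78. 82. 81.]
```

Emit:
{"method": "carry_out", "body": {
  "moves": [0, 0, 0, -2, 0, 0, 0, 0, 0, 0, -3.5, 0, 0, 0, 0, 0, 0, -4, 0, 0, 0, 0, 0, 3, 0, 0, 0, 0, 0, 0, 4, 0, 0, 0, 0, 0, 0, 4, 0, 0, 0, 0, 0, 0, 4, 0, 0, 0, 0, 0, 0, 4, 0, 0, 0, 0]
}}

```text
t: 30.0
tcp_pos: [0.4365, -0.1773, 0.1565]
tool_rot: [0.759, -0.651, -0.0, 0.0]
force: [0.2, -0.5, -0.3]
opening: 0.0005
gripper_force: 0.0
```

```bash
python3 - <<'E'
from h import *
o=robot.get_obs(); print(o['t'],o['tcp_pos'])
f=lambda n,r:cv2.resize(cv2.imread(f'pics/{n}.png')[r[0]:r[1],r[2]:r[3]],(400,300),interpolation=cv2.INTER_CUBIC)
for n in('top','side','wrist'): snap(n,n+'5')
c=np.vstack([np.hstack([f('top5',(140,230,290,410)),f('side5',(90,180,200,320))]),np.hstack([f('wrist5',(0,384,0,512)),f('top5',(0,384,0,512))])])
cv2.imwrite('pics/fin.png',cv2.convertScaleAbs(c,alpha=1.25))
E
```

```text
30.0 [ 0.43651376 -0.17729515  0.15646299]
```

View pics/fin.png

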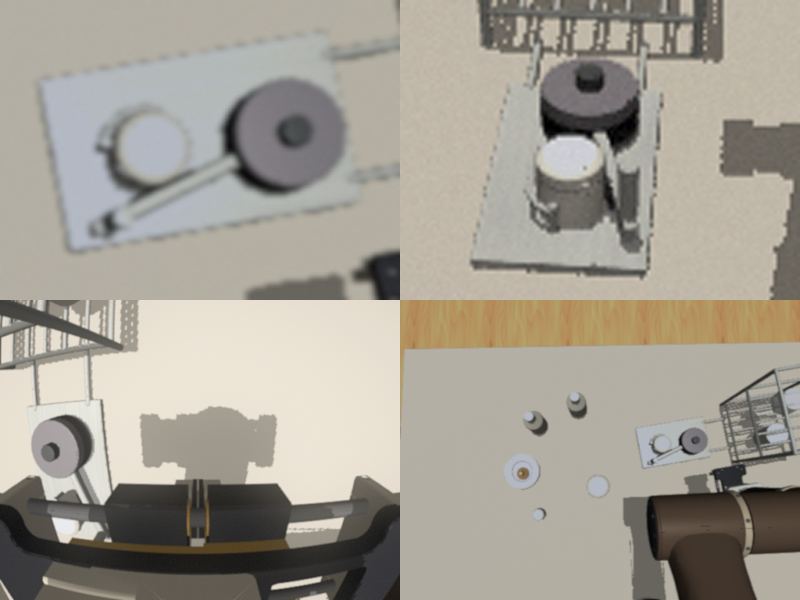

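The arm has sprung shut at about 0.3 rad. The pod stands upright, held between the pad and the fence, and the bystanders are undisturbed. Handing in.

```bash
python3 -c "
from cell import robot
print(robot.sign_off())"
```

```text
the job is handed in; nothing more can be done
None
```

I drew the keeper arm back until its catch held and eased off at the bumper, about 2 N of extra pull. Then I stood the pod in the seat, let go and pressed the trigger. The last pictures show the arm sprung shut with the pod upright against the fence and the bottles, saucer and nipple undisturbed; I handed the job in at about 30 s of the 72 s allowed, and no verdict was returned.

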